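# Drive out a bearing bushing and sort it by tag

## Robot

A 6-joint arm with a two-finger parallel gripper is mounted at the origin on the work surface. World frame = base frame: x ahead of the robot, y to its left, z up, the work surface at z = 0. Lengths are in mm, angles in degrees, forces in N, time in s.
With the tool pointing down it reaches from about 350 to 850 mm from the base axis. Payload 8.1 kg.
Tool frame: the origin (TCP) lies between the finger pads; the fingertips stand 22 mm ahead of it and the grasp point (between the pads) lies 3 mm ahead of it; z points along the fingers, y is the line along which they close (so a half turn about z gives the same grasp; the last joint's range is limited). The gripper opens to 85 mm and grips with 20 to 120 N. Pads are 22 mm wide; open, the fingers measure 114 mm over their backs; the gripper's body (76 mm by 85 mm) begins 54 mm behind the grasp point. The pads swing forward as they close: fully open they stand 13 mm farther back than shut.
Start: joints at [-70.554, 7.471, 85.268, -0, 87.261, -4.893], TCP at [247.303, -546.669, 225.092] pointing down, gripper open.
Joint ranges: [-169.43, 169.43], [-51.17, 129.36], [1.28, 143.12], [-76.62, 256.62], [0, 156.53], [-152.29, 152.29]. Speed limits (degrees/s): [136.94, 136.94, 159.86, 180, 180, 180].

## Interface

Orientations are given as [roll, pitch, yaw] about the fixed x, y, z axes, in that order (R = Rz(yaw) Ry(pitch) Rx(roll)).
In Python, from bench import sense, snapshot, calibration, hand_in gives the robot as it stands.
- The arm moves only by the shell command python3 -m crank 'ROWS' [FORCE]. ROWS is JSON, a list of rows, each a list of 5 numbers: the shift along the tool's x, y, z in cm, then the turn about the tool's z in rad, then the finger opening in cm, from 0 to 8.54. A call has 1 to 20 rows; each row is the pose to reach, as a shift and turn from the pose commanded when the call began, along the tool's axes at that moment; what a row does not reach only later rows make up. A row lasts 1/10 s, in which the tool goes at most 50 mm and 8.59 degrees, less where a joint would pass 70% of its speed; a pose out of reach is approached as far as the arm can. A call with a gripper value outside its range is refused whole. The fingers move at their own pace and stop on an object; FORCE is the grip in N (left out, the last holds). Time passes only in rows, so rows that repeat a pose let the fingers close. It gives the time, the measured TCP pose, the force, the opening and the grip force at its end, in the units of the state.
- sense(): the state, without advancing time (a new reading comes with each control period).
- snapshot(name): name is "side" or "top"; returns (picture, depth): 384x512x3 uint8, red, green, blue; 384x512 float32, mm along the optical axis (not along the pixel's ray), 0 where there is no reading.
- calibration(name): a dict with "fovy" (degrees; the focal length in pixels is half the picture's height over the tangent of half this angle, whatever the lens; pixels are square), "cx", "cy" (the principal point, pixels), "rvec" (rotation vector, rad) and "tvec" (3), from world to camera coordinates, as OpenCV has them. Camera axes: x right, y down, z forward; pixel columns grow to the right and rows downward; lengths in mm; the calibration is good to about 2 mm. A picture is of the moment at which its call begins. calibration takes no time and is no camera call.
- hand_in(): hands the job in; it is judged then, once.
The state is a dict: "time": time; "joint_pos": joint angles; "qd": joint speeds; "joint_efforts": joint torques, N m; "tool_pos": TCP position; "tcp_rot": TCP orientation; "ft_force": force on the tool from outside, world axes, zero at the start; "wrist_torque": the same for the moment, N m; "finger_gap": finger opening in mm; "grip_force": force on a finger pad.
Only numpy, scipy, OpenCV 4.12 (cv2) and the standard library are available. Lean on these libraries where they do the work, as an engineer would, in place of code of your own. Each camera call takes 0.05 s, during which the arm holds its last target. There are 200 camera calls.

## Task

Take the yellow-handled drift from its cradle and with it push the bronze bushing right through the bore of the white bearing block, until it lies clear of the block on the catch rails beyond, then lay the drift back in its cradle as it lay. Set the bushing in the red nest if the tag on the block's base is red, or in the green nest if it is green; never let it fall on the bench, and do not disturb the spray can, the bearing race and the wrench.

Things in the scene. Friction and masses are not known exactly. Their poses are not given: they have to be found in the camera images.
- bore (a point): Middle of the bore of the fixed white bearing block, on its axis, 62 mm above the bench. y runs along the level bore from the entry mouth (y = -22) to the exit mouth (y = +22), z is up. Block 76 wide (x), 44 along y, top 26 above the axis (bolt heads 32). Bore 31 mm in diameter; the bushing sits tight within 5 mm of its middle and needs about 6 to 12 N to slide.
- rails (a point): Middle of the catch rails, on the line of the bore axis, 60 mm beyond bore; same axes. A shallow steel V under 26 mm wide (fingers pass either side) runs from the exit mouth to 38 mm past this point and carries the bushing with its axis about 1.5 mm below the bore's; an end stop there reaches to 2 mm below the bore axis. The dark base plate below is 12 mm thick.
- tag_place (a point): The spot on the block's base plate, beside the block on its +x side, where the tag that judges this bushing lies.
- red_tag: Red tag disc, 34 in diameter, 3 thick, fixed flat; origin at the middle of its underside. It lies either on the block's base plate (the bushing is a reject) or on the aluminium spare-tag board, a 60 mm square plate off at the side.
- green_tag: Green tag disc, as the red one; whichever of the two is not on the block's base plate is the spare and means nothing.
- bushing_center (a point): Centre of the bronze bushing, 30 outside diameter, 32 long, 0.15 kg; its y axis is its length, along the bore at the start (about 0.5 mm below the bore's axis). Ends show a dark 14 mm hole, which the drift's 22 mm nose cannot enter.
- drift_grip (a point): Grip point of the drift, on its axis, 0.4 kg in all. y points along it towards the nose, z up as it lies. Yellow square handle 24 x 24 mm, from 47 behind (y = -47) to 23 ahead of this point; then a round aluminium nose 22 in diameter, ending at y = +103. The weight is balanced 5 to 10 mm ahead of this point.
- drift_tip (a point): Centre of the drift's flat nose end, 103 ahead of drift_grip; same axes.
- cradle_seat (a point): Where drift_grip is when the drift lies in its fixed cradle, 50 mm above the bench; y points the way the nose lies. Blue base 10 mm thick, two wooden notched supports 12 mm long at y = -39 (under the handle, notch 28 wide) and y = +83 (under the nose, notch 26 wide); their side walls reach to the height of the drift's axis.
- reject_nest: Red open tray for rejects, fixed, 106 x 106 outside, 30 high, walls and floor 5 thick; origin at the centre of its underside.
- pass_nest: Green open tray for passed parts, same size; origin at the centre of its underside.
- spray_can: Bystander: yellow spray can, 52 in diameter, 150 tall, origin at its foot.
- bearing_race: Bystander: steel ring lying flat, 52 outside diameter, 15 high, origin at its foot.
- wrench: Bystander: steel wrench lying flat along its x axis, about 200 long.
Mind the look-alikes: they are no part of the job. Of the things that look like the reject_nest, the middle-sized one is meant.

How it is judged:
By the outcome, as a careful person would: the job done as asked, in the order asked, and still so for the second after the job is handed in, with the robot touching nothing.
It also fails if it takes over 48 s, if anything falls off the work surface, if the arm or the gripper's body presses on something with over 40 N, if the wrist force passes 120 N, or if a joint passes its speed limit or range.

## Working session

There is one attempt and no reset: what is moved stays moved. The work goes in short steps, Python scripts to look and compute and a shell command to move; the robot and the scene stay as the last step left them, time stands still between calls to the robot, and variables do not carry over. Pictures are saved under pics/ and viewed, at most 10 in all, crops included, and the job is handed in when it is done.

```bash
mkdir -p pics; ls
cat > h.py <<'E'
import numpy as np,cv2
from bench import sense,snapshot,calibration
def cam(n):
    c=calibration(n);R=cv2.Rodrigues(np.array(c["rvec"],float))[0];t=np.array(c["tvec"],float).ravel()
    f=192/np.tan(np.radians(c["fovy"])/2);return R,t,f,c["cx"],c["cy"],c
def world(n,d):
    R,t,f,cx,cy,_=cam(n);v,u=np.mgrid[:384,:512]
    P=np.stack([(u-cx)/f*d,(v-cy)/f*d,d],-1);return (P-t)@R
def ray(n,u,v,z):
    R,t,f,cx,cy,_=cam(n);o=-R.T@t;d=R.T@np.array([(u-cx)/f,(v-cy)/f,1]);return o+d*(z-o[2])/d[2]
def shot(n):
    p,d=snapshot(n);np.savez(f"pics/{n}.npz",p=p,d=d);return p,d
E
python3 - <<'E'
from h import *
for n in("top","side"):
    p,d=shot(n);print(calibration(n),d.min(),d.max());cv2.imwrite(f"pics/{n}0.png",cv2.resize(p[...,::-1],(800,600)))
print(sense())
E
```

```text
pics
{'fovy': 48.34045391716178, 'cx': 256.0654678570693, 'cy': 194.22449398219374, 'rvec': array([ 2.16779294, -2.15685928,  0.11506769]), 'tvec': array([  32.74421917,  591.45154995, 1244.94892629])} 0.0 2196.7776
{'fovy': 55.22930632061567, 'cx': 245.0993056639361, 'cy': 187.3390048480369, 'rvec': array([ 0.05915057, -2.82907862,  1.32809986]), 'tvec': array([ 584.07789029,   52.63478696, 1022.78880305])} 0.0 3062.3594
{'time': 0.1, 'joint_pos': array([-7.05543183e+01,  7.51350403e+00,  8.53229098e+01, -1.50337810e-03,
        8.72617684e+01, -4.89317286e+00]), 'qd': array([-0.00679331, -0.01617252, -0.15811005,  0.03760273,  0.01935419,
        0.05779824]), 'joint_efforts': array([ 1.45271970e-03, -5.70951748e+01, -5.01939476e+01, -1.63903342e-04,
        8.26353673e-03, -3.80524352e-05]), 'tool_pos': array([ 247.1197209 , -546.18802911,  224.12219918]), 'tcp_rot': array([-1.79902047e+02, -6.87870378e-03,  2.43389218e+01]), 'ft_force': array([-0.00130691,  0.18457759, -0.43397828]), 'wrist_torque': array([-0.01053843, -0.08030538, -0.00182666]), 'grip_force': 0.0, 'finger_gap': 85.38265209532304}
```

View pics/top0.png

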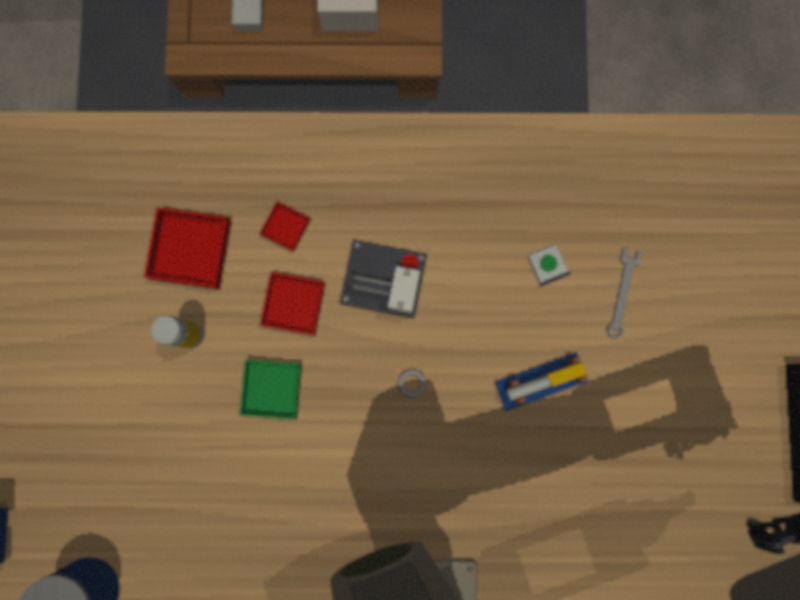

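View pics/side0.png

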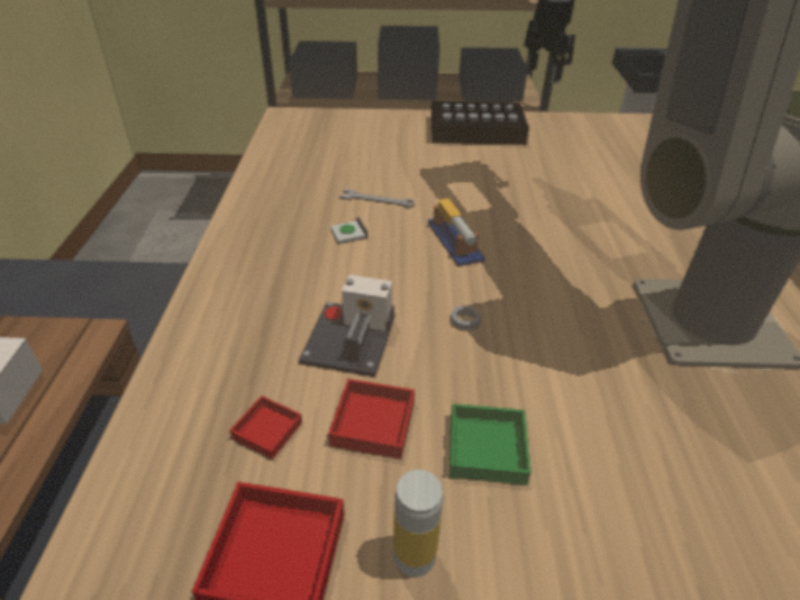

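Look-alikes (800×600 top view):
- **Drift:** yellow handle at (568,373) in the blue cradle. The spray can (180,332) is the only other yellow thing.
- **Red trays:** large (188,248), middle (293,303), small (286,227). The middle one is meant.
- **Tags:** red at (411,260) on the block's plate, green at (549,263) on the aluminium board, so green is the spare.
- **Block:** exit and rails lie to the left (+y).

Next I'll measure these and check with a close crop.

```bash
cat > m.py <<'E'
from h import *
D={n:np.load(f"pics/{n}.npz") for n in("top","side")}
def mask(n,lo,hi,box):
    hsv=cv2.cvtColor(D[n]["p"],cv2.COLOR_RGB2HSV);m=cv2.inRange(hsv,lo,hi);o=np.zeros_like(m);a,b,c,d=box;o[b:d,a:c]=m[b:d,a:c];return o>0
def rect(P):
    (c,s,a)=cv2.minAreaRect(P[:,:2].astype(np.float32));return np.round(c,1),np.round(s,1),round(a,1)
E
python3 - <<'E'
from m import *
W={n:world(n,D[n]["d"]) for n in D}
s=512/800
def B(*b): return [int(x*s) for x in b]
def rep(l,n,m,zlo,zhi):
    P=W[n][m&(D[n]["d"]>0)];P=P[(P[:,2]>zlo)&(P[:,2]<zhi)]
    print(l,n,len(P),"med",np.median(P,0).round(1),"mean",P.mean(0).round(1),rect(P) if len(P)>4 else'')
    if len(P)>4:
        q=P[:,:2]-P[:,:2].mean(0);w,v=np.linalg.eigh(q.T@q);print("   axis deg",np.degrees(np.arctan2(v[1,1],v[0,1])).round(1))
Y=((20,120,110),(35,255,255))
rep("handle","top",mask("top",*Y,B(480,330,620,420)),50,75)
rep("handle","side",mask("side",*Y,B(420,190,490,270)),40,80)
Wh=((0,0,120),(180,60,255))
rep("blocktop","top",mask("top",*Wh,B(380,240,435,325)),78,102)
rep("blocktop","side",mask("side",*Wh,B(335,270,400,340)),82,92)
rep("nose","top",mask("top",*Wh,B(490,350,590,415)),50,80)
Bl=((100,100,30),(130,255,255))
rep("cradle base","top",mask("top",*Bl,B(480,340,600,420)),0,25)
G=((0,0,20),(180,110,75))
rep("plate","top",mask("top",*G,B(330,230,435,325)),3,22)
R=((0,150,60),(6,255,255))
rep("midtray","top",mask("top",*R,B(255,265,330,340)),-10,50)
rep("midtray","side",mask("side",*R,B(325,375,420,460)),-10,50)
rep("redtag","top",mask("top",*R,B(390,245,430,275)),-10,50)
a=D["top"]["p"][140:280,200:390,::-1];b=D["side"]["p"][100:250,180:330,::-1]
a=cv2.resize(a,(480,354));b=cv2.resize(b,(310,310))
im=np.zeros((354,790,3),np.uint8);im[:,:480]=a;im[:310,480:]=b;cv2.imwrite("pics/crop1.png",im)
E
```

```text
handle top 200 med [ 459.6 -274.4   60.4] mean [ 459.3 -274.2   60.4] (array([ 458.7, -274.7]), array([24.1, 70. ]), 19.9)
   axis deg 109.6
handle side 67 med [ 458.6 -273.7   61.3] mean [ 458.2 -272.5   61.2] (array([ 457.1, -273. ]), array([23.3, 68.3]), 19.6)
   axis deg 111.4
blocktop top 395 med [612.   30.   86.8] mean [612.6  29.3  87.2] (array([613.5,  29.2]), array([42.8, 76.3]), 79.0)
   axis deg 168.4
blocktop side 304 med [608.9  34.2  87.6] mean [609.4  33.   87.6] (array([610.3,  30.7]), array([46.7, 76.4]), 78.6)
   axis deg 170.3
nose top 125 med [ 433.5 -202.2   58.4] mean [ 432.6 -203.1   58.5] (array([ 432.3, -202.9]), array([13.6, 75.9]), 19.1)
   axis deg 109.6
cradle base top 399 med [ 444.6 -223.     8.6] mean [ 444.6 -221.1    8.6] (array([ 445.1, -233.8]), array([ 55.8, 162.8]), 19.8)
   axis deg 113.0
plate top 995 med [661.9  92.   10.9] mean [653.1  91.3  10.9] (array([643.3,  70.7]), array([145.1, 127. ]), 79.0)
   axis deg 156.3
midtray top 1201 med [594.3 247.1   4.7] mean [594.1 247.    8.7] (array([595. , 247.3]), array([112.9, 109.4]), 80.2)
   axis deg 135.1
midtray side 1707 med [591.9 242.8   5.6] mean [591.5 243.9  11.3] (array([589. , 247.3]), array([106.9, 105.1]), 80.0)
   axis deg 71.0
redtag top 67 med [677.   18.2  13.8] mean [678.   18.   13.8] (array([679.2,  18.1]), array([30.6, 22.9]), 89.8)
   axis deg 85.9
```

View pics/crop1.png

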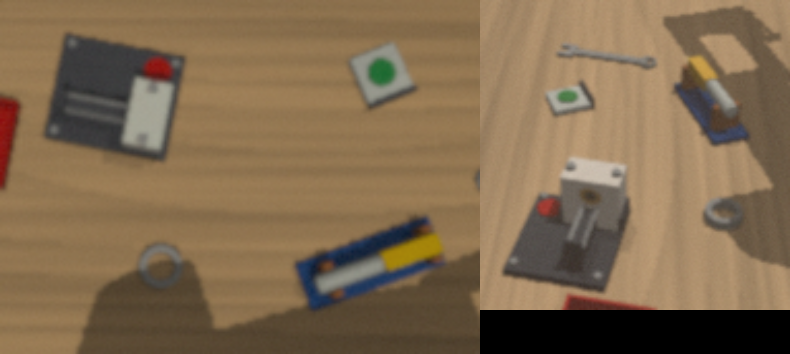

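The crop confirms it: drift handle at right with the nose pointing left, red tag touching the block, green on the spare board, rails at left. The red (middle) nest is the target.

```bash
cat > go.py <<'E'
import sys,numpy as np
from bench import sense
s=sense();p=s["tool_pos"];y=s["tcp_rot"][2]
print("t",s["time"],"pos",p.round(1),"rot",s["tcp_rot"].round(2),"gap",round(s["finger_gap"],1),"grip",round(s["grip_force"],1),"F",s["ft_force"].round(1))
for a in sys.argv[1:]:
    x,yy,z,w=map(float,a.split(","));d=np.array([x,yy,z])-p;c,si=np.cos(np.radians(y)),np.sin(np.radians(y))
    t=-np.radians((w-y+180)%360-180)
    print(a,"->",np.round([(c*d[0]+si*d[1])/10,(si*d[0]-c*d[1])/10,-d[2]/10,t],3))
E
python3 go.py 454,-262.7,120,109.7
```

```text
t 0.1 pos [ 247.1 -546.2  224.1] rot [-1.799e+02 -1.000e-02  2.434e+01] gap 85.4 grip 0.0 F [-0.   0.2 -0.4]
454,-262.7,120,109.7 -> [ 30.533 -17.303  10.412  -1.49 ]
```

```bash
python3 -m crank '[[30.5,-17.3,10.4,-1.49,8.5],[30.5,-17.3,10.4,-1.49,8.5],[30.5,-17.3,10.4,-1.49,8.5],[30.5,-17.3,10.4,-1.49,8.5],[30.5,-17.3,10.4,-1.49,8.5],[30.5,-17.3,10.4,-1.49,8.5],[30.5,-17.3,10.4,-1.49,8.5],[30.5,-17.3,10.4,-1.49,8.5],[30.5,-17.3,10.4,-1.49,8.5],[30.5,-17.3,10.4,-1.49,8.5],[30.5,-17.3,10.4,-1.49,6],[30.5,-17.3,10.4,-1.49,6],[30.5,-17.3,10.4,-1.49,6],[30.5,-17.3,10.4,-1.49,6]]' 80; python3 go.py 454,-262.7,53,109.7
```

```text
time: 1.5
tool_pos: [453.7, -263.5, 121.1]
tcp_rot: [-180.0, -0.0, 109.6]
ft_force: [-0.0, -0.6, -0.5]
finger_gap: 60.1
grip_force: 0.0
t 1.5 pos [ 453.7 -263.5  121.1] rot [-180.     -0.    109.57] gap 60.1 grip 0.0 F [-0.  -0.6 -0.5]
454,-262.7,53,109.7 -> [ 7.000e-02  5.200e-02  6.806e+00 -2.000e-03]
```

```bash
python3 -m crank '[[0.05,0.05,3,0,6],[0.05,0.05,6,0,6],[0.05,0.05,6.8,0,6],[0.05,0.05,6.8,0,6],[0.05,0.05,6.8,0,6]]'
python3 - <<'E'
from m import *
p,d=shot("top");q,e=shot("side")
im=np.hstack([cv2.resize(p[200:280,300:400,::-1],(400,320)),cv2.resize(q[110:180,250:340,::-1],(400,320))]);cv2.imwrite("pics/c2.png",im)
E
python3 go.py 454,-262.7,53,109.7
```

```text
time: 2.0
tool_pos: [454.8, -263.2, 54.3]
tcp_rot: [180.0, 0.1, 109.7]
ft_force: [-0.6, -0.0, -1.0]
finger_gap: 60.0
grip_force: 0.0
t 2.1 pos [ 455.4 -263.6   55. ] rot [1.7991e+02 1.4000e-01 1.0969e+02] gap 59.9 grip 0.0 F [ 0.8 -0.  -0.1]
454,-262.7,53,109.7 -> [ 0.127 -0.099  0.197 -0.   ]
```

View pics/c2.png

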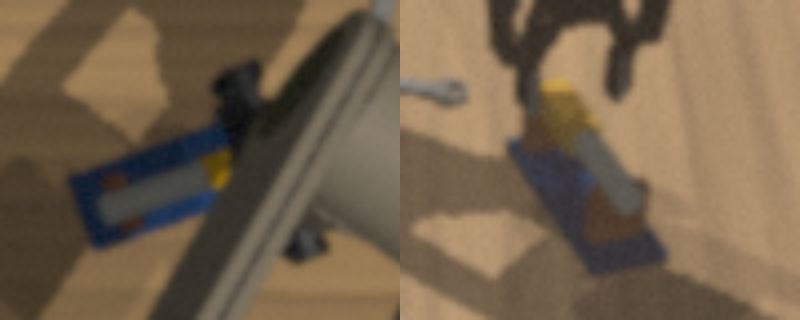

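The fingers straddle the yellow handle: fingertips at (240,90) and (305,245) in the left crop, handle between them. I'll close now.

```bash
python3 -m crank '[[0,0,0.1,0,4],[0,0,0.1,0,3],[0,0,0.1,0,2],[0,0,0.1,0,2],[0,0,0.1,0,2],[0,0,0.1,0,2],[0,0,0.1,0,2]]' 80; python3 go.py 454,-262.7,120,109.7
```

```text
time: 2.8
tool_pos: [454.4, -263.1, 53.0]
tcp_rot: [180.0, 0.0, 109.7]
ft_force: [-2.7, 1.2, 6.2]
finger_gap: 21.4
grip_force: 55.9
t 2.8 pos [ 454.4 -263.1   53. ] rot [1.8000e+02 4.0000e-02 1.0971e+02] gap 21.4 grip 55.9 F [-2.7  1.2  6.2]
454,-262.7,120,109.7 -> [ 0.047 -0.021 -6.7    0.   ]
```

```bash
python3 -m crank '[[0,0,0,0,0],[0,0,0,0,0],[0,0,-1.5,0,0],[0,0,-4,0,0],[0,0,-6.5,0,0],[0,0,-6.5,0,0],[0,0,-6.5,0,0]]' 80;  python3 go.py 585,-107,120,79 585,-107,65,79
```

```text
time: 3.5
tool_pos: [454.4, -262.8, 117.3]
tcp_rot: [180.0, 0.0, 109.7]
ft_force: [-0.5, -0.5, -5.7]
finger_gap: 20.2
grip_force: 78.6
t 3.5 pos [ 454.4 -262.8  117.3] rot [1.7996e+02 5.0000e-02 1.0971e+02] gap 20.2 grip 78.6 F [-0.5 -0.5 -5.7]
585,-107,120,79 -> [10.264 17.548 -0.272  0.536]
585,-107,65,79 -> [10.264 17.548  5.228  0.536]
```

```bash
python3 -m crank '[[10.3,17.5,0,0.536,0],[10.3,17.5,0,0.536,0],[10.3,17.5,0,0.536,0],[10.3,17.5,0,0.536,0],[10.3,17.5,0,0.536,0],[10.3,17.5,3,0.536,0],[10.3,17.5,5,0.536,0],[10.3,17.5,5.2,0.536,0],[10.3,17.5,5.2,0.536,0],[10.3,17.5,5.2,0.536,0]]'
python3 - <<'E'
from m import *
p,d=shot("top");q,e=shot("side")
im=np.hstack([cv2.resize(p[140:240,210:335,::-1],(400,320)),cv2.resize(q[140:240,190:290,::-1],(390,320))]);cv2.imwrite("pics/c3.png",im)
E
python3 go.py 585,-107,65,79
```

```text
time: 4.5
tool_pos: [584.6, -107.2, 65.9]
tcp_rot: [179.9, 0.0, 79.0]
ft_force: [0.2, -0.1, -4.5]
finger_gap: 19.9
grip_force: 79.2
t 4.6 pos [ 585.2 -107.3   66.6] rot [1.7986e+02 1.0000e-02 7.8980e+01] gap 19.6 grip 79.2 F [ 0.3  0.5 -4.1]
585,-107,65,79 -> [ 0.023 -0.023  0.162 -0.   ]
```

View pics/c3.png

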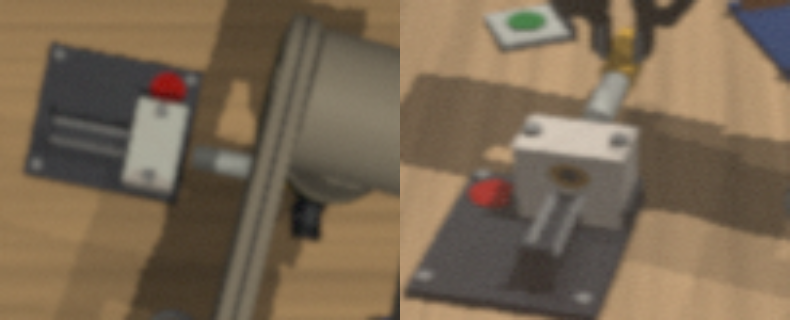

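The nose stands in front of the block at about (193,157) in the top crop. The rails' line extended there gives about 150, so there may be a lateral offset. I'll measure it.

Run:
```python
from m import *
a=np.radians(79);u=np.array([np.cos(a),np.sin(a)]);x=np.array([u[1],-u[0]])
for n in("top","side"):
    W=world(n,D[n]["d"]);ok=D[n]["d"]>0
    q=W[...,:2]-[612,30];X=q@x;Y=q@u;Z=W[...,2]
    def rep(l,m):
        if m.sum()<5: print(n,l,m.sum());return
        f=np.polyfit(Y[m],X[m],1)
        print(n,l,m.sum(),"X",X[m].min().round(1),X[m].max().round(1),"mean",X[m].mean().round(1),"Y",Y[m].min().round(1),Y[m].max().round(1),"Z",np.percentile(Z[m],[5,95]).round(1),"slopedeg",np.degrees(np.arctan(f[0])).round(1))
    rep("nose",ok&(abs(X)<25)&(Y>-75)&(Y<-26)&(Z>50)&(Z<85))
    rep("nosetop",ok&(abs(X)<25)&(Y>-75)&(Y<-26)&(Z>67)&(Z<85))
    rep("rails",ok&(abs(X)<25)&(Y>30)&(Y<90)&(Z>38)&(Z<70))
    rep("block",ok&(abs(X)<48)&(Y>-30)&(Y<30)&(Z>82)&(Z<91))
    for y0 in(30,45,60,75,90): 
        m=ok&(abs(X)<25)&(abs(Y-y0)<7)&(Z>38)&(Z<70)
        if m.sum(): print("  ",y0,m.sum(),X[m].mean().round(1),((X[m].min()+X[m].max())/2).round(1))
```

```text
top nose 95 X -10.9 11.2 mean -1.0 Y -74.7 -36.5 Z [63.9 74.3] slopedeg -1.7
top nosetop 75 X -10.9 9.1 mean -0.3 Y -74.7 -36.5 Z [67.7 74.7] slopedeg 0.1
top rails 168 X -11.3 13.8 mean 1.3 Y 30.3 89.2 Z [39.9 50.9] slopedeg 0.5
top block 365 X -37.0 39.2 mean 1.1 Y -23.0 21.0 Z [83.3 90. ] slopedeg -0.9
   30 39 1.7 1.6
   45 38 1.6 1.4
   60 38 1.6 1.0
   75 39 1.8 1.7
   90 40 1.9 1.7
side nose 57 X -13.9 7.2 mean -4.2 Y -74.9 -40.5 Z [66.  74.2] slopedeg -2.1
side nosetop 52 X -12.4 7.2 mean -3.5 Y -74.9 -40.5 Z [68.2 74.3] slopedeg -2.7
side rails 144 X -14.6 10.9 mean -1.8 Y 30.3 89.3 Z [42.5 49.8] slopedeg -1.2
side block 332 X -40.1 36.0 mean -3.1 Y -23.2 24.5 Z [83.9 89.6] slopedeg 1.0
   30 46 -0.7 -0.5
   45 38 -1.2 -1.8
   60 36 -1.3 -2.1
   75 40 -2.5 -2.4
   90 10 -6.0 -1.8
```

Both cameras put the nose about 1.3 mm to −x of the bore line and about 1 mm high. I'll correct that, then ease in.

```bash
python3 -m crank '[[0,0.13,0.12,0,0],[0.5,0.13,0.12,0,0],[1,0.13,0.12,0,0],[1.5,0.13,0.12,0,0],[1.9,0.13,0.12,0,0],[2.3,0.13,0.12,0,0],[2.7,0.13,0.12,0,0],[3.1,0.13,0.12,0,0],[3.5,0.13,0.12,0,0]]'; python3 go.py
```

```text
time: 5.5
tool_pos: [591.9, -74.3, 63.9]
tcp_rot: [-180.0, 0.2, 79.0]
ft_force: [-2.2, -9.8, -3.7]
finger_gap: 20.0
grip_force: 79.3
t 5.5 pos [591.9 -74.3  63.9] rot [-180.      0.18   78.98] gap 20.0 grip 79.3 F [-2.2 -9.8 -3.7]
```

```bash
python3 -m crank '[[0.4,0,0,0,0],[0.8,0,0,0,0],[1.2,0,0,0,0],[1.6,0,0,0,0],[2,0,0,0,0],[2.4,0,0,0,0],[2.8,0,0,0,0],[3.2,0,0,0,0],[3.5,0,0,0,0],[3.8,0,0,0,0],[4,0,0,0,0],[4.2,0,0,0,0],[4.2,0,0,0,0]]'; python3 go.py
python3 - <<'E'
from m import *
p,d=shot("top");q,e=shot("side")
im=np.hstack([cv2.resize(p[140:240,210:335,::-1],(400,320)),cv2.resize(q[140:240,190:290,::-1],(390,320))]);cv2.imwrite("pics/c4.png",im)
E
```

```text
time: 6.8
tool_pos: [600.2, -31.1, 63.9]
tcp_rot: [180.0, -0.0, 79.0]
ft_force: [0.3, -0.3, -4.7]
finger_gap: 20.1
grip_force: 79.1
t 6.8 pos [600.2 -31.1  63.9] rot [ 1.800e+02 -1.000e-02  7.901e+01] gap 20.1 grip 79.1 F [ 0.3 -0.3 -4.7]
```

View pics/c4.png

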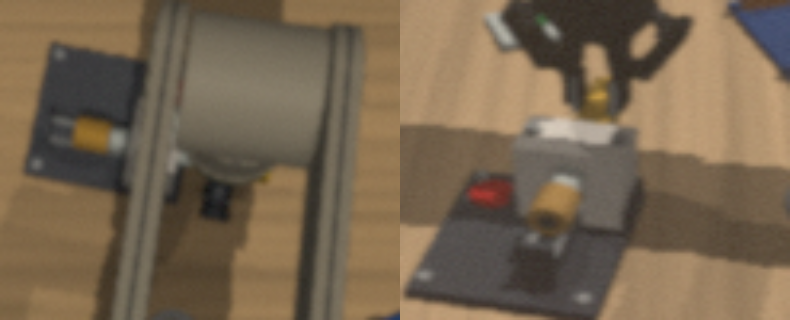

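The bushing lies on the rails at (92,134) in the top crop, clear of the block with the nose behind it. I'll withdraw straight back.

```bash
python3 -m crank '[[-0.5,0,0,0,0],[-2,0,0,0,0],[-4,0,0,0,0],[-6,0,0,0,0],[-8,0,0,0,0],[-9,0,0,0,0],[-9,0,-2.5,0,0],[-9,0,-5,0,0],[-9,0,-5.5,0,0],[-9,0,-5.5,0,0]]'; python3 go.py 454.4,-263,118,109.7
```

```text
time: 7.9
tool_pos: [583.9, -120.3, 120.1]
tcp_rot: [179.8, 0.0, 79.0]
ft_force: [0.2, 0.1, -5.1]
finger_gap: 19.8
grip_force: 79.3
t 7.9 pos [ 583.9 -120.3  120.1] rot [1.7984e+02 1.0000e-02 7.8990e+01] gap 19.8 grip 79.3 F [ 0.2  0.1 -5.1]
454.4,-263,118,109.7 -> [-16.487  -9.989   0.206  -0.536]
```

```bash
python3 -m crank '[[-16.49,-10,0.2,-0.536,0],[-16.49,-10,0.2,-0.536,0],[-16.49,-10,0.2,-0.536,0],[-16.49,-10,0.2,-0.536,0],[-16.49,-10,0.2,-0.536,0],[-16.49,-10,0.2,-0.536,0],[-16.49,-10,3,-0.536,0],[-16.49,-10,3,-0.536,0],[-16.49,-10,3,-0.536,0]]'; python3 go.py 454.4,-263,53,109.7;python3 - <<'E'
from h import *
s=[sense() for _ in range(3)];print([x["tool_pos"].round(2) for x in s])
p,d=shot("top");q,e=shot("side")
im=np.hstack([cv2.resize(p[200:280,300:400,::-1],(400,320)),cv2.resize(q[110:180,250:340,::-1],(400,320))]);cv2.imwrite("pics/c5.png",im)
# nose axis in cradle frame
a=np.radians(109.7);u=np.array([np.cos(a),np.sin(a)]);x=np.array([u[1],-u[0]])
for n,D in(("top",d),("side",e)):
    W=world(n,D);r=W[...,:2]-[454.4,-263];X=r@x;Y=r@u;Z=W[...,2]
    m=(D>0)&(abs(X)<20)&(Y>35)&(Y<115)&(Z>75)&(Z<100)
    print(n,m.sum(),X[m].min(),X[m].max(),X[m].mean(),Y[m].max(),np.percentile(Z[m],95))
E
```

```text
time: 8.8
tool_pos: [453.1, -260.8, 87.7]
tcp_rot: [-179.9, -0.2, 109.8]
ft_force: [0.8, -0.5, -4.4]
finger_gap: 19.7
grip_force: 79.8
t 8.8 pos [ 453.1 -260.8   87.7] rot [-1.7991e+02 -1.6000e-01  1.0976e+02] gap 19.7 grip 79.8 F [ 0.8 -0.5 -4.4]
454.4,-263,53,109.7 -> [-2.500e-01  5.300e-02  3.472e+00  1.000e-03]
[array([ 453.05, -260.83,   87.72]), array([ 453.05, -260.83,   87.72]), array([ 453.05, -260.83,   87.72])]
top 201 -11.086838089512307 10.905468048197351 0.37091336470893627 105.14715145707177 96.18985769619476
side 137 -11.992431015826782 9.694799688378813 1.9313958930703357 109.93793425532573 96.72214535648124
```

View pics/c5.png

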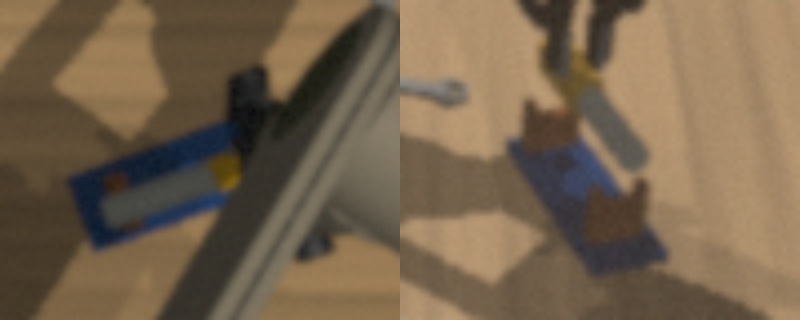

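The drift hangs level and in line over its cradle, with no slip (tip at y≈103). I'll lower it, compare the lateral reading just above the notches, then finish.

```bash
python3 -m crank '[[-0.2,0.05,1,0,0],[-0.2,0.05,2,0,0],[-0.2,0.05,2,0,0],[-0.2,0.05,2,0,0]]'; python3 go.py 454.4,-263,53,109.7; sleep 0
python3 - <<'E'
from h import *
snapshot("side");print(sense()["tool_pos"].round(1))
E
```

```text
time: 9.3
tool_pos: [454.0, -263.9, 68.2]
tcp_rot: [-180.0, -0.1, 109.7]
ft_force: [0.3, 0.5, -4.5]
finger_gap: 19.7
grip_force: 79.8
t 9.3 pos [ 454.  -263.9   68.2] rot [-1.7995e+02 -7.0000e-02  1.0971e+02] gap 19.7 grip 79.8 F [ 0.3  0.5 -4.5]
454.4,-263,53,109.7 -> [0.069 0.064 1.521 0.   ]
[ 454.4 -264.2   68.7]
```

```bash
python3 -m crank '[[0.08,0.05,0.5,0,0],[0.08,0.05,1,0,0],[0.08,0.05,1.3,0,0],[0.08,0.05,1.45,0,0],[0.08,0.05,1.55,0,0],[0.08,0.05,1.55,0,0]]'; python3 go.py 454.4,-263,53,109.7
```

```text
time: 9.95
tool_pos: [454.7, -263.3, 53.5]
tcp_rot: [-180.0, -0.0, 109.7]
ft_force: [-0.3, -1.0, -4.0]
finger_gap: 20.0
grip_force: 80.0
t 9.95 pos [ 454.7 -263.3   53.5] rot [-180.     -0.    109.71] gap 20.0 grip 80.0 F [-0.3 -1.  -4. ]
454.4,-263,53,109.7 -> [ 0.042 -0.019  0.047  0.   ]
```

```bash
python3 -m crank '[[0,0,0.06,0,0],[0,0,0.1,0,0],[0,0,0.1,0,0]]'; python3 go.py
```

```text
time: 10.25
tool_pos: [454.9, -263.5, 53.2]
tcp_rot: [180.0, 0.0, 109.7]
ft_force: [-3.6, 3.1, 4.8]
finger_gap: 19.8
grip_force: 81.6
t 10.25 pos [ 454.9 -263.5   53.2] rot [1.7999e+02 3.0000e-02 1.0971e+02] gap 19.8 grip 81.6 F [-3.6  3.1  4.8]
```

```bash
python3 -m crank '[[0,0,0,0,2.2],[0,0,0,0,2.6],[0,0,0,0,3.2],[0,0,0,0,4.5],[0,0,0,0,6],[0,0,0,0,6],[0,0,-4,0,6],[0,0,-8,0,6],[0,0,-10,0,6],[0,0,-10,0,6]]'; python3 go.py
python3 - <<'E'
from m import *
p,d=shot("top");q,e=shot("side");D={"top":dict(p=p,d=d),"side":dict(p=q,d=e)}
import m;m.D=D
for n,box,zl in(("top",(300,210,400,270),30),("side",(265,110,320,175),30)):
    W=world(n,D[n]["d"]);ok=D[n]["d"]>0
    mm=mask(n,(20,100,50),(35,255,255),box)&ok&(W[...,2]>45)&(W[...,2]<75);P=W[mm];print(n,"handle",len(P),P[:,2].mean(),rect(P) if len(P)>5 else 0)
# bushing
a=np.radians(79);u=np.array([np.cos(a),np.sin(a)]);x=np.array([u[1],-u[0]])
for n in D:
    W=world(n,D[n]["d"]);r=W[...,:2]-[612,30];X=r@x;Y=r@u;Z=W[...,2]
    m=(D[n]["d"]>0)&(abs(X)<22)&(Y>28)&(Y<100)&(Z>55)&(Z<85)
    print(n,"bushing",m.sum(),"X",X[m].min(),X[m].max(),X[m].mean(),"Y",Y[m].min(),Y[m].max(),"Z",np.percentile(Z[m],95))
im=np.hstack([cv2.resize(p[140:280,210:410,::-1],(440,308)),cv2.resize(q[100:240,180:340,::-1],(352,308))]);cv2.imwrite("pics/c6.png",im)
E
```

```text
time: 11.25
tool_pos: [457.0, -264.9, 156.9]
tcp_rot: [179.8, 0.4, 109.7]
ft_force: [-0.2, -1.0, 1.4]
finger_gap: 60.0
grip_force: 0.0
t 11.25 pos [ 457.  -264.9  156.9] rot [179.75   0.35 109.72] gap 60.0 grip 0.0 F [-0.2 -1.   1.4]
top handle 141 59.75908634047396 (array([ 456.7, -265.7]), array([22.5, 52.1]), 20.1)
side handle 63 59.879451856613905 (array([ 459.3, -273.9]), array([20.5, 71.2]), 19.9)
top bushing 122 X -13.545958557886863 15.144270415897427 -0.22828364470405402 Y 41.0597974918254 99.99529404911266 Z 77.19163846391888
side bushing 162 X -17.30918171751012 11.619253282866987 -4.0177450897165174 Y 41.513837670118015 99.80099661755158 Z 75.38356519426542
```

View pics/c6.png

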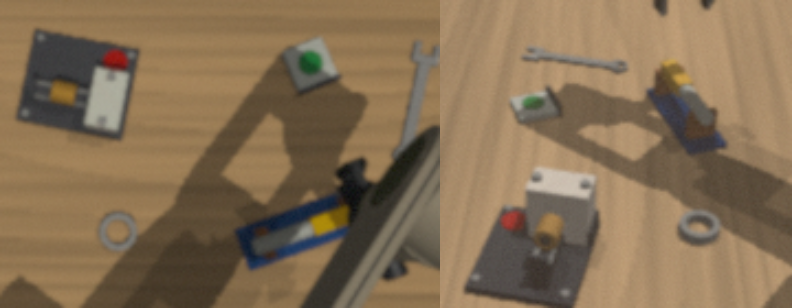

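The drift is back in its cradle. The bushing is on the rails at (63,93) in the left crop, centre about 57 mm past the bore, and the bystanders are untouched. Next I'll fetch the bushing.

```bash
python3 go.py 624.1,85.8,140,79
python3 - <<'E'
from h import *
snapshot("side");print(sense()["tool_pos"])
E
python3 go.py 624.1,85.8,140,79
```

```text
t 11.35 pos [ 454.9 -263.4  152.5] rot [1.7997e+02 4.0000e-02 1.0971e+02] gap 60.3 grip 0.0 F [-0.6  0.7 -0.4]
624.1,85.8,140,79 -> [27.17  27.707  1.25   0.536]
[ 454.25795944 -262.97417831  151.35843872]
t 11.4 pos [ 454.3 -263.   151.4] rot [-1.7996e+02 -6.0000e-02  1.0971e+02] gap 59.8 grip 0.0 F [-0.2  0.   0. ]
624.1,85.8,140,79 -> [27.106 27.752  1.136  0.536]
```

```bash
python3 -m crank '[[27.1,27.7,1.2,0.536,6],[27.1,27.7,1.2,0.536,6],[27.1,27.7,1.2,0.536,6],[27.1,27.7,1.2,0.536,6],[27.1,27.7,1.2,0.536,6],[27.1,27.7,1.2,0.536,6],[27.1,27.7,1.2,0.536,6],[27.1,27.7,1.2,0.536,6],[27.1,27.7,1.2,0.536,6],[27.1,27.7,1.2,0.536,6],[27.1,27.7,1.2,0.536,6],[27.1,27.7,1.2,0.536,6]]' 50; python3 go.py 624.1,85.8,70,79
```

```text
time: 12.6
tool_pos: [623.4, 83.8, 139.7]
tcp_rot: [-179.9, 0.0, 78.9]
ft_force: [-0.4, -0.0, -1.1]
finger_gap: 60.1
grip_force: 0.0
t 12.6 pos [623.4  83.8 139.7] rot [-1.7993e+02  3.0000e-02  7.8910e+01] gap 60.1 grip 0.0 F [-0.4 -0.  -1.1]
624.1,85.8,70,79 -> [ 2.110e-01  2.800e-02  6.973e+00 -2.000e-03]
```

```bash
python3 -m crank '[[0.2,0,3,0,6],[0.2,0,5.5,0,6],[0.2,0,6.9,0,6],[0.2,0,6.9,0,6],[0.2,0,6.9,0,6]]'; python3 go.py 624.1,85.8,70,79;  python3 - <<'E'
from h import *
p,d=shot("top");q,e=shot("side")
im=np.hstack([cv2.resize(p[140:240,210:335,::-1],(400,320)),cv2.resize(q[140:240,190:290,::-1],(390,320))]);cv2.imwrite("pics/c7.png",im)
E
```

```text
time: 13.1
tool_pos: [624.7, 86.6, 72.1]
tcp_rot: [180.0, -0.0, 78.9]
ft_force: [0.8, 0.0, 0.4]
finger_gap: 60.0
grip_force: 0.0
t 13.1 pos [624.7  86.6  72.1] rot [179.98  -0.    78.95] gap 60.0 grip 0.0 F [0.8 0.  0.4]
624.1,85.8,70,79 -> [-0.086 -0.043  0.211 -0.001]
```

View pics/c7.png

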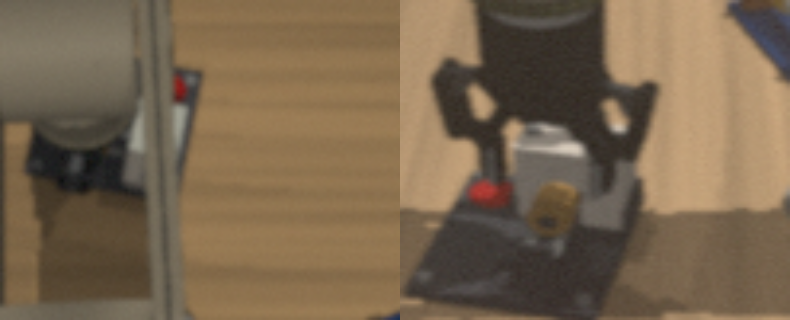

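The fingers straddle the bushing, at (490,180) and (608,185) in the right crop, with the bushing at (553,208) between them. I'll close on it and lift.

```bash
python3 -m crank '[[-0.05,0,0.17,0,4.5],[-0.05,0,0.17,0,3.6],[-0.05,0,0.17,0,3],[-0.05,0,0.17,0,2],[-0.05,0,0.17,0,0],[-0.05,0,0.17,0,0],[-0.05,0,0.17,0,0],[-0.05,0,0.17,0,0]]' 50; python3 go.py
```

```text
time: 14.0
tool_pos: [624.4, 86.7, 69.6]
tcp_rot: [-180.0, 0.0, 79.0]
ft_force: [0.0, 0.1, -0.4]
finger_gap: 0.1
grip_force: 0.0
t 14.0 pos [624.4  86.7  69.6] rot [-179.99    0.     79.  ] gap 0.1 grip 0.0 F [ 0.   0.1 -0.4]
```

The gripper closed on nothing, so I'll look.

Run:
```python
from h import *
p,d=shot("top");q,e=shot("side")
im=np.hstack([cv2.resize(p[120:260,170:345,::-1],(400,320)),cv2.resize(q[140:240,190:290,::-1],(390,320))]);cv2.imwrite("pics/c8.png",im)
```

```text
(no output)
```

View pics/c8.png

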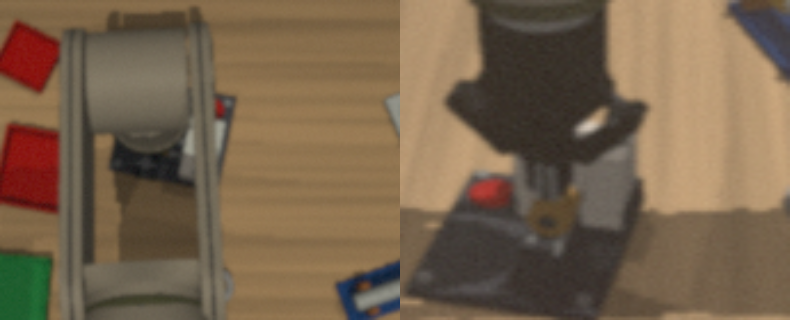

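The fingers are shut at (548,185) in the right crop. The bushing is still on the rails at (552,212), apparently ahead of them. I'll measure it by colour.

Run:
```python
from m import *
n="side";W=world(n,D[n]["d"]);a=np.radians(79);u=np.array([np.cos(a),np.sin(a)]);x=np.array([u[1],-u[0]])
r=W[...,:2]-[612,30];X=r@x;Y=r@u;Z=W[...,2]
m=mask(n,(10,110,40),(24,255,255),(215,190,255,225))&(D[n]["d"]>0)
for nm,A in(("X",X),("Y",Y),("Z",Z)): print(nm,np.percentile(A[m],[2,10,25,50,75,90,98]).round(1),m.sum())
for v in range(186,220,2):
    print(v,[(int(X[v,c]),int(Y[v,c]),int(Z[v,c]),int(m[v,c])) for c in range(219,246,4)])
```

```text
X [-14.9 -13.8 -11.9  -8.2   0.1   5.5   7.8] 81
Y [46.2 55.5 64.7 71.4 73.9 75.  75.7] 81
Z [49.8 54.7 65.3 70.4 72.4 73.9 79.7] 81
186 [(20, 64, 123, 0), (8, 70, 130, 0), (1, 60, 124, 0), (-12, 73, 136, 0), (-18, 62, 129, 0), (-31, 71, 139, 0), (-41, 72, 142, 0)]
188 [(35, 23, 80, 0), (9, 70, 124, 0), (1, 62, 119, 0), (-11, 70, 128, 0), (-20, 69, 129, 0), (-30, 69, 131, 0), (-27, 17, 88, 0)]
190 [(35, 22, 73, 0), (9, 68, 116, 0), (2, 60, 111, 0), (-10, 69, 121, 0), (-21, 70, 124, 0), (-30, 69, 124, 0), (-28, 22, 85, 0)]
192 [(62, -55, -3, 0), (11, 65, 106, 0), (0, 69, 113, 0), (-10, 68, 114, 0), (0, -9, 47, 0), (-18, 24, 78, 0), (-29, 23, 80, 0)]
194 [(57, -42, 1, 0), (11, 65, 100, 0), (0, 68, 105, 0), (-8, 63, 103, 0), (0, -2, 46, 0), (-17, 19, 67, 0), (-29, 22, 72, 0)]
196 [(51, -22, 11, 0), (11, 65, 93, 0), (0, 68, 98, 0), (-9, 66, 99, 0), (-3, 7, 47, 0), (-17, 19, 60, 0), (-28, 22, 65, 0)]
198 [(48, -12, 13, 0), (11, 65, 86, 0), (0, 68, 91, 0), (-9, 66, 92, 0), (-5, 13, 46, 0), (-18, 23, 57, 0), (-29, 23, 59, 0)]
200 [(38, 17, 33, 0), (25, 22, 40, 0), (0, 69, 86, 0), (-8, 63, 8
[... 505 characters left out ...]
65, 1), (-10, 34, 30, 0), (-17, 21, 19, 0), (-28, 19, 20, 0)]
210 [(35, 33, 11, 0), (10, 73, 54, 0), (0, 72, 55, 0), (-10, 73, 58, 1), (-9, 34, 22, 0), (-17, 20, 11, 0), (-28, 20, 13, 0)]
212 [(32, 42, 13, 0), (22, 38, 12, 0), (0, 74, 49, 1), (-10, 74, 53, 0), (-10, 35, 16, 0), (-19, 27, 11, 0), (-29, 26, 12, 0)]
214 [(30, 49, 13, 0), (8, 82, 48, 0), (0, 75, 44, 0), (-10, 75, 47, 0), (-10, 37, 11, 0), (-21, 35, 11, 0), (-31, 33, 12, 0)]
216 [(28, 56, 12, 0), (2, 100, 60, 0), (-6, 99, 60, 0), (-13, 85, 49, 0), (-12, 44, 10, 0), (-23, 43, 12, 0), (-33, 40, 11, 0)]
218 [(26, 63, 12, 0), (2, 102, 55, 0), (-8, 104, 59, 0), (-199, 721, 692, 0), (-14, 53, 11, 0), (-24, 50, 12, 0), (-34, 47, 11, 0)]
```

The bushing is unmoved at Y 42–74, and the shut fingers sit above its top. So the fingertips don't reach as far as assumed, and I need to measure their real position. I'll raise straight up and measure.

```bash
cat > tips.py <<'E'
from m import *
import m as M
p,d=shot("side");D={"side":dict(p=p,d=d)};M.D=D
s=sense();t=s["tool_pos"];W=world("side",d);a=np.radians(79);u=np.array([np.cos(a),np.sin(a)]);x=np.array([u[1],-u[0]])
r=W[...,:2]-[612,30];X=r@x;Y=r@u;Z=W[...,2];ty=(t[:2]-[612,30])@u;tx=(t[:2]-[612,30])@x
print("tcp",t.round(1),"X",tx.round(1),"Y",ty.round(1),"gap",s["finger_gap"])
dark=p.max(-1)<75
m=(d>0)&dark&(abs(Y-ty)<16)&(abs(X-tx)<62)&(Z>35)&(Z<t[2]+60)
for z in range(40,int(t[2])+40,4):
    k=m&(abs(Z-z)<=2)
    if k.sum():print(z,k.sum(),"X",X[k].min().round(),X[k].max().round(),"Y",np.median(Y[k]).round(), "neg",(X[k]<tx-3).sum())
h=cv2.cvtColor(p,cv2.COLOR_RGB2HSV);b=(h[...,0]>=10)&(h[...,0]<=24)&(h[...,1]>110)&(d>0)&(abs(X)<40)&(Y>20)&(Y<130)&(Z>30)&(Z<130)
if b.sum():print("bronze",b.sum(),[(np.percentile(A[b],[3,50,97]).round(1)) for A in(X,Y,Z)])
E
python3 -m crank '[[0,0,-1,0,0],[0,0,-3,0,0],[0,0,-5,0,0],[0,0,-5,0,0],[0,0,-5,0,0]]'; python3 tips.py
```

```text
time: 14.6
tool_pos: [625.0, 86.7, 120.6]
tcp_rot: [179.9, -0.0, 79.0]
ft_force: [0.1, 0.2, -0.2]
finger_gap: 0.2
grip_force: 0.0
tcp [624.2  86.7 119.4] X 1.1 Y 58.0 gap 0.5115625524792712
44 2 X -7.0 -2.0 Y 73.0 neg 2
48 2 X -15.0 -15.0 Y 67.0 neg 2
56 1 X -2.0 -2.0 Y 74.0 neg 1
60 1 X 3.0 3.0 Y 73.0 neg 0
64 1 X -3.0 -3.0 Y 74.0 neg 1
132 1 X 2.0 2.0 Y 68.0 neg 0
136 1 X 1.0 1.0 Y 69.0 neg 0
140 7 X -10.0 10.0 Y 66.0 neg 4
144 6 X -10.0 12.0 Y 66.0 neg 3
148 7 X -10.0 12.0 Y 66.0 neg 3
152 9 X -10.0 9.0 Y 68.0 neg 5
156 10 X -10.0 12.0 Y 66.0 neg 5
bronze 109 [array([-13.2,  -3.4,   9.3]), array([44.8, 66.2, 75. ]), array([50.3, 72. , 76. ])]
```

Run:
```python
from m import *
p=D["side"]["p"];d=D["side"]["d"];W=world("side",d);a=np.radians(79);u=np.array([np.cos(a),np.sin(a)]);x=np.array([u[1],-u[0]])
r=W[...,:2]-[612,30];X=r@x;Y=r@u;Z=W[...,2]
m=(d>0)&(abs(Y-58)<20)&(abs(X)<60)&(Z>82)&(Z<150)
for z in range(82,150,4):
    k=m&(abs(Z-z)<2)
    if k.sum():print(z,k.sum(),"X",X[k].min().round(),X[k].max().round(),"Y",Y[k].min().round(),Y[k].max().round(),p[k].mean(0).round())
```

```text
130 8 X -6.0 7.0 Y 62.0 70.0 [120. 113. 104.]
134 11 X -10.0 13.0 Y 64.0 69.0 [99. 92. 85.]
138 13 X -13.0 12.0 Y 56.0 69.0 [92. 86. 79.]
142 15 X -13.0 12.0 Y 54.0 72.0 [77. 70. 64.]
146 14 X -13.0 12.0 Y 56.0 71.0 [79. 73. 66.]
```

Run:
```python
from m import *
p=D["side"]["p"];d=D["side"]["d"];R,t,f,cx,cy,_=cam("side")
for z in (150,140,130,125,120,115,110,105,100,95,90,80):
    P=np.array([627,97,z]);c=R@P+t;uu=int(round(cx+f*c[0]/c[2]));vv=int(round(cy+f*c[1]/c[2]))
    print(z,uu,vv,"exp d",c[2].round(),d[vv,uu-8:uu+9:4].round(),p[vv,uu])
s=sense();print(s["joint_pos"].round(2),s["tool_pos"])
```

```text
150 226 180 exp d 871.0 [1111.  880.  869.  872.  972.] [72 65 60]
140 226 183 exp d 878.0 [1102.  886.  878.  878.  957.] [70 64 55]
130 226 186 exp d 884.0 [1088.  952.  882.  950.  951.] [92 86 79]
125 226 188 exp d 887.0 [1081.  956.  949.  947.  946.] [113 106  97]
120 226 189 exp d 891.0 [1079.  959.  955.  950.  947.] [112 107  95]
115 226 191 exp d 894.0 [1072.  963.  956.  955.  951.] [109 102  92]
110 226 193 exp d 897.0 [1065.  966.  963.  984.  990.] [109 103  94]
105 226 194 exp d 900.0 [1063.  969.  964.  979.  991.] [111 103  95]
100 226 196 exp d 903.0 [1033.  974.  969.  980.  986.] [111 102  92]
95 226 197 exp d 907.0 [1029.  974.  971.  938.  984.] [115 104  88]
90 226 199 exp d 910.0 [1023.  979.  942.  930.  934.] [127 102  68]
80 227 202 exp d 916.0 [989. 987. 926. 923. 936.] [106  85  55]
[ 3.25 16.06 86.71  0.   77.24 14.25] [624.18679988  86.7040283  119.41873301]
```

```bash
cat > tip2.py <<'E'
from m import *
p,d=shot("side");W=world("side",d);a=np.radians(79);u=np.array([np.cos(a),np.sin(a)]);x=np.array([u[1],-u[0]])
s=sense();r=W[...,:2]-[612,30];X=r@x;Y=r@u;Z=W[...,2];ty=(s["tool_pos"][:2]-[612,30])@u
m=(d>0)&(abs(Y-ty)<16)&(abs(X)<62)&(Z>80)&(Z<190)
print(s["tool_pos"],s["finger_gap"])
for z in range(82,190,5):
    k=m&(abs(Z-z)<2.5)
    if k.sum():
        xs=np.sort(X[k].round());print(z,k.sum(),xs[xs<1][:1],xs[xs<1][-1:],xs[xs>=1][:1],xs[xs>=1][-1:])
E
python3 -m crank '[[0,0,0,0,3.5],[0,0,0,0,3.5],[0,0,0,0,3.5],[0,0,0,0,3.5]]'; python3 tip2.py;python3 -m crank '[[0,0,0,0,6],[0,0,0,0,6],[0,0,0,0,6],[0,0,0,0,6]]'; python3 tip2.py
```

```text
time: 15.05
tool_pos: [624.1, 86.7, 119.2]
tcp_rot: [-180.0, 0.0, 79.0]
ft_force: [0.2, 0.2, 0.1]
finger_gap: 35.1
grip_force: 0.0
[624.21038873  86.68697751 119.34513172] 35.10284108086896
127 5 [-24.] [-20.] [17.] [18.]
132 16 [-29.] [-18.] [17.] [22.]
137 22 [-31.] [-18.] [17.] [28.]
142 27 [-31.] [-18.] [17.] [30.]
147 26 [-32.] [-19.] [17.] [30.]
152 24 [-32.] [-18.] [17.] [30.]
157 25 [-31.] [-18.] [17.] [29.]
162 24 [-31.] [-19.] [17.] [29.]
167 16 [-35.] [-19.] [19.] [34.]
172 43 [-46.] [-19.] [19.] [47.]
177 56 [-48.] [-19.] [17.] [48.]
182 77 [-50.] [-17.] [16.] [50.]
187 52 [-53.] [-16.] [15.] [56.]
time: 15.5
tool_pos: [624.4, 86.7, 119.8]
tcp_rot: [180.0, -0.0, 79.0]
ft_force: [-0.6, 0.1, -0.5]
finger_gap: 59.8
grip_force: 0.0
[624.38577727  86.70388151 119.71460509] 59.958462026201005
132 9 [-36.] [-30.] [30.] [38.]
137 17 [-40.] [-30.] [30.] [41.]
142 24 [-43.] [-31.] [30.] [42.]
147 25 [-44.] [-31.] [30.] [42.]
152 22 [-44.] [-31.] [30.] [42.]
157 24 [-43.] [-31.] [30.] [41.]
162 24 [-44.] [-31.] [30.] [44.]
167 25 [-42.] [-30.] [30.] [44.]
172 24 [-49.] [-33.] [31.] [51.]
177 36 [-60.] [-31.] [31.] [62.]
182 73 [-61.] [-29.] [29.] [60.]
187 71 [-59.] [-27.] [27.] [60.]
```

By camera, the tips end about 8 mm above the reported TCP height instead of 22 mm below it. Closing on nothing at reading 69.6 agrees with that. I'll trust the camera and descend in guarded stages.

```bash
sed -i 's/(Z>80)/(Z>28)/;s/range(82,190,5)/range(32,130,5)/' tip2.py; python3 -m crank '[[0,-0.15,2,0,6],[0,-0.15,4,0,6],[0,-0.15,5,0,6],[0,-0.15,5,0,6],[0,-0.15,5,0,6]]';python3 tip2.py
```

```text
time: 16.05
tool_pos: [623.1, 87.0, 70.2]
tcp_rot: [180.0, -0.0, 79.0]
ft_force: [-0.7, -1.1, -0.3]
finger_gap: 59.9
grip_force: 0.0
[623.65393204  87.03276877  70.82780475] 60.24381281149806
42 1 [-7.] [-7.] [] []
47 9 [-14.] [0.] [3.] [3.]
52 8 [-13.] [0.] [6.] [8.]
57 14 [-17.] [0.] [5.] [11.]
62 19 [-16.] [-0.] [3.] [10.]
67 26 [-16.] [-0.] [5.] [12.]
72 54 [-13.] [-0.] [1.] [8.]
77 20 [-9.] [-0.] [1.] [2.]
82 5 [-38.] [-37.] [29.] [32.]
87 12 [-38.] [-33.] [29.] [34.]
92 21 [-45.] [-33.] [29.] [40.]
97 23 [-44.] [-32.] [28.] [41.]
102 17 [-45.] [-35.] [28.] [40.]
107 24 [-45.] [-33.] [28.] [43.]
112 24 [-45.] [-33.] [28.] [42.]
117 21 [-44.] [-32.] [28.] [35.]
122 17 [-47.] [-36.] [30.] [42.]
127 35 [-60.] [-33.] [30.] [57.]
```

```bash
python3 -m crank '[[0,0,0.8,0,6],[0,0,1.6,0,6],[0,0,2.3,0,6],[0,0,2.7,0,6],[0,0,2.7,0,6]]';python3 tip2.py
```

```text
time: 16.6
tool_pos: [622.0, 87.0, 41.4]
tcp_rot: [-179.9, 0.0, 79.0]
ft_force: [-0.4, -0.0, 0.9]
finger_gap: 59.8
grip_force: 0.0
[622.45637253  86.95923657  42.04300866] 60.21717866509422
32 1 [-10.] [-10.] [] []
42 3 [-7.] [-7.] [1.] [4.]
47 10 [-14.] [-2.] [1.] [6.]
52 6 [-39.] [-15.] [8.] [29.]
57 20 [-37.] [0.] [6.] [33.]
62 35 [-46.] [0.] [10.] [39.]
67 45 [-45.] [-8.] [2.] [39.]
72 80 [-46.] [-0.] [1.] [40.]
77 39 [-46.] [0.] [1.] [42.]
82 20 [-46.] [-32.] [27.] [41.]
87 23 [-44.] [-32.] [27.] [41.]
92 15 [-49.] [-35.] [27.] [37.]
97 30 [-60.] [-33.] [31.] [54.]
102 44 [-60.] [-33.] [28.] [59.]
107 77 [-60.] [-28.] [25.] [59.]
112 31 [-60.] [-31.] [26.] [61.]
117 40 [-60.] [-26.] [21.] [61.]
122 51 [-60.] [-5.] [2.] [60.]
127 42 [-60.] [-1.] [1.] [60.]
```

```bash
python3 -m crank '[[0,0,0,0,4.5],[0,0,0,0,3.6],[0,0,0,0,3],[0,0,0,0,2.4],[0,0,0,0,1.5],[0,0,0,0,1.5],[0,0,0,0,0],[0,0,0,0,0]]' 50; python3 tip2.py | head -9
```

```text
time: 17.45
tool_pos: [622.6, 87.2, 43.3]
tcp_rot: [-180.0, -0.0, 79.0]
ft_force: [-5.4, 0.1, 5.9]
finger_gap: 28.4
grip_force: 49.1
[622.61693463  87.18566362  43.24737342] 28.28321387884307
42 2 [-7.] [-7.] [4.] [4.]
47 7 [-15.] [-2.] [3.] [8.]
52 14 [-22.] [0.] [3.] [15.]
57 21 [-28.] [-8.] [1.] [24.]
62 23 [-29.] [-0.] [3.] [24.]
67 33 [-30.] [-13.] [3.] [23.]
72 77 [-30.] [-0.] [1.] [26.]
77 36 [-30.] [-0.] [1.] [26.]
```

```bash
python3 -m crank '[[0,0,-1,0,0],[0,0,-4,0,0],[0,0,-8,0,0],[0,0,-8,0,0],[0,0,-8,0,0]]'; python3 go.py 594,247,123,80; python3 tip2.py|tail -12
```

```text
time: 18.0
tool_pos: [624.4, 87.0, 124.9]
tcp_rot: [179.8, -0.1, 79.0]
ft_force: [-0.9, 0.4, -1.6]
finger_gap: 28.2
grip_force: 49.8
t 18.0 pos [624.4  87.  124.9] rot [ 1.7978e+02 -5.0000e-02  7.9000e+01] gap 28.2 grip 49.8 F [-0.9  0.4 -1.6]
594,247,123,80 -> [15.129 -6.034  0.188 -0.018]
[623.04111414  86.93054274 122.91468151] 28.352919690133092
42 36 [-7.] [0.] [1.] [6.]
47 46 [-15.] [-2.] [1.] [11.]
52 5 [-14.] [-13.] [8.] [9.]
127 2 [-4.] [0.] [] []
```

```bash
python3 -m crank '[[4,-1.6,0,0,0],[8,-3.2,0,0,0],[12,-4.8,0,0,0],[15.1,-6,0,-0.018,0],[15.1,-6,0,-0.018,0],[15.1,-6,0,-0.018,0],[15.1,-6,0,-0.018,0]]'
cat > tray.py <<'E'
from m import *
import m as M
for n in("side","top"):
    p,d=shot(n);W=world(n,d);h=cv2.cvtColor(p,cv2.COLOR_RGB2HSV);ok=(d>0)&(abs(W[...,0]-594)<62)&(abs(W[...,1]-247)<62)
    r=ok&((h[...,0]<7)|(h[...,0]>174))&(h[...,1]>150)&(W[...,2]<45);b=ok&(h[...,0]>=9)&(h[...,0]<=24)&(h[...,1]>110)
    for l,k in(("red",r),("bronze",b)):
        P=W[k]
        if len(P)>5:print(n,l,len(P),rect(P),"z",np.percentile(P[:,2],[2,50,98]).round(1),"xy rng",P[:,:2].min(0).round(),P[:,:2].max(0).round())
E
python3 tray.py; python3 go.py 594,247,60,80
```

```text
time: 18.75
tool_pos: [592.3, 245.5, 121.3]
tcp_rot: [-179.9, 0.1, 80.0]
ft_force: [1.0, -0.1, -1.6]
finger_gap: 28.3
grip_force: 49.8
side red 1779 (array([588.9, 247.3]), array([106.1, 105.1]), 80.2) z [ 2.5  5.7 30.7] xy rng [534. 187.] [648. 308.]
side bronze 236 (array([594. , 245.5]), array([106.8, 116.7]), 79.7) z [ -2.1 147.6 153.7] xy rng [533. 185.] [655. 306.]
top red 422 (array([592.6, 231.5]), array([ 82.2, 107.1]), 80.2) z [-1.1  5.1 32.3] xy rng [534. 186.] [644. 280.]
top bronze 191 (array([593.5, 246.5]), array([123.3, 122. ]), 89.6) z [-5.300e+00 -2.000e-01  4.983e+02] xy rng [532. 185.] [654. 308.]
t 18.85 pos [592.8 245.3 122. ] rot [-1.7995e+02  4.0000e-02  7.9940e+01] gap 28.6 grip 49.8 F [ 0.3 -0.  -1.6]
594,247,60,80 -> [ 1.91e-01  8.40e-02  6.20e+00 -1.00e-03]
```

```bash
python3 - <<'E'
from m import *
D=np.load("pics/side.npz");p,d=D["p"],D["d"];W=world("side",d);h=cv2.cvtColor(p,cv2.COLOR_RGB2HSV)
b=(d>0)&(abs(W[...,0]-594)<62)&(abs(W[...,1]-247)<62)&(h[...,0]>=9)&(h[...,0]<=24)&(h[...,1]>110)&(W[...,2]>80)&(W[...,2]<200)
P=W[b];print(len(P),rect(P),np.percentile(P,[3,50,97],axis=0).round(1))
E
python3 -m crank '[[0.1,0,3,0,0],[0.1,0,6,0,0],[0.1,0,8.5,0,0],[0.1,0,9.5,0,0],[0.1,0,9.5,0,0]]'
python3 - <<'E'
from m import *
p,d=shot("side");W=world("side",d);h=cv2.cvtColor(p,cv2.COLOR_RGB2HSV)
b=(d>0)&(abs(W[...,0]-594)<50)&(abs(W[...,1]-247)<50)&(h[...,0]>=9)&(h[...,0]<=24)&(h[...,1]>110)&(W[...,2]>15)&(W[...,2]<80)
P=W[b];print(len(P),rect(P),np.percentile(P,[3,50,97],axis=0).round(1));print(sense()["tool_pos"])
E
```

```text
179 (array([591.5, 247.9]), array([32.5, 26. ]), 83.5) [[581.7 233.  127.5]
 [591.4 256.  149.7]
 [605.  263.5 153.6]]
time: 19.35
tool_pos: [591.7, 246.3, 25.7]
tcp_rot: [-179.8, 0.1, 80.0]
ft_force: [-0.3, -0.8, -2.1]
finger_gap: 28.4
grip_force: 49.8
186 (array([597. , 237.7]), array([59.5, 65.2]), 27.7) [[579.7 230.3  30.5]
 [591.1 253.7  54.4]
 [605.3 264.   58.7]]
[592.95929332 246.92967212  27.57617443]
```

```bash
python3 -m crank '[[0,0,1,0,0],[0,0,1.8,0,0],[0,0,2.1,0,0],[0,0,2.2,0,0],[0,0,2.2,0,0]]'
python3 - <<'E'
from m import *
p,d=shot("side");W=world("side",d);h=cv2.cvtColor(p,cv2.COLOR_RGB2HSV)
b=(d>0)&(abs(W[...,0]-592)<30)&(abs(W[...,1]-247)<30)&(h[...,0]>=9)&(h[...,0]<=24)&(h[...,1]>110)&(W[...,2]>10)&(W[...,2]<80)
P=W[b];print(len(P),rect(P),np.percentile(P,[3,50,97],axis=0).round(1));s=sense();print(s["tool_pos"],s["ft_force"])
E
```

```text
time: 19.9
tool_pos: [592.9, 247.7, 5.7]
tcp_rot: [-180.0, 0.0, 80.0]
ft_force: [-0.3, 0.8, -1.9]
finger_gap: 28.1
grip_force: 49.8
172 (array([590.3, 253.9]), array([38.4, 44.6]), 42.8) [[581.6 234.5  12.8]
 [592.3 256.7  34.5]
 [605.9 265.4  39.2]]
[593.1416682  247.76202102   5.93338708] [ 0.29457176 -0.18535064 -1.79785572]
```

```bash
python3 -m crank '[[0,0,0.1,0,0],[0,0,0.2,0,0],[0,0,0.2,0,0]]' | grep -E "ft|pos"; python3 -m crank '[[0,0,0.1,0,0],[0,0,0.1,0,0]]' | grep -E "ft|pos"
```

```text
tool_pos: [592.9, 247.7, 3.6]
ft_force: [0.0, 1.0, -1.9]
tool_pos: [593.2, 247.7, 3.0]
ft_force: [-0.7, -0.1, 1.0]
```

Contact: Fz went from −1.9 to +1.0 N. I'll release gently, rise, and check.

```bash
python3 -m crank '[[0,0,0,0,2.9],[0,0,0,0,3.1],[0,0,0,0,3.4],[0,0,0,0,3.8],[0,0,0,0,4.4],[0,0,0,0,4.4],[0,0,0,0,4.4],[0,0,-1.5,0,4.4],[0,0,-4,0,4.4],[0,0,-8,0,4.4],[0,0,-12,0,4.4],[0,0,-16,0,4.4],[-15,6,-18,0,4.4],[-15,6,-18,0,4.4],[-20,15,-18,0,4.4],[-20,15,-18,0,4.4],[-20,15,-18,0,4.4],[-20,15,-18,0,4.4],[-20,15,-18,0,4.4]]'
python3 - <<'E'
from m import *
import m as M
M.D={}
for n in("side","top"):
    p,d=shot(n);M.D[n]=dict(p=p,d=d);W=world(n,d);h=cv2.cvtColor(p,cv2.COLOR_RGB2HSV)
    b=(d>0)&(abs(W[...,0]-592)<47)&(abs(W[...,1]-247)<47)&(h[...,0]>=8)&(h[...,0]<=24)&(h[...,1]>100)&(W[...,2]>8)&(W[...,2]<80)
    P=W[b];print(n,"bushing",len(P),rect(P),"z",np.percentile(P[:,2],[3,97]).round(1))
    k=(d>0)&(abs(W[...,0]-458)<70)&(abs(W[...,1]+265)<70)&(h[...,0]>=20)&(h[...,0]<=35)&(h[...,1]>110)&(h[...,2]>60)&(W[...,2]>50)&(W[...,2]<75)
    P=W[k];print(n,"handle",len(P),rect(P),P[:,2].mean())
    a=np.radians(109.7);u=np.array([np.cos(a),np.sin(a)]);x=np.array([u[1],-u[0]]);r=W[...,:2]-[454,-263];X=r@x;Y=r@u
    k=(d>0)&(abs(X)<12)&(Y>25)&(Y<115)&(W[...,2]>52)&(W[...,2]<75)
    print("   nose Xmid",X[k].mean().round(1),"Ymax",Y[k].max().round(1),"ztop",np.percentile(W[...,2][k],95).round(1))
s=sense();print(s["time"],s["tool_pos"],s["ft_force"])
E
```

```text
time: 22.35
tool_pos: [706.8, 22.8, 183.5]
tcp_rot: [180.0, -0.0, 79.9]
ft_force: [0.1, 0.8, -1.0]
finger_gap: 44.2
grip_force: 0.0
side bushing 189 (array([584.9, 231. ]), array([77.1, 33. ]), 68.5) z [11.5 36.1]
side handle 67 (array([ 458.3, -272.9]), array([22.7, 63.4]), 21.6) 60.51771816661022
   nose Xmid 1.6 Ymax 108.0 ztop 61.2
top bushing 111 (array([573.7, 256.7]), array([34.9, 79.4]), 63.0) z [21.5 37.2]
top handle 204 (array([ 460.7, -273.6]), array([25.9, 69.5]), 18.4) 60.407690650654686
   nose Xmid 1.0 Ymax 102.4 ztop 62.7
22.45 [705.77359336  25.49389759 183.25271739] [-0.1572903  -0.12279894 -0.64101917]
```

Run:
```python
from m import *
s=512/800
for n,bx in(("top",(480,330,620,420)),("side",(420,190,490,270))):
    b=[int(v*s) for v in bx];W=world(n,D[n]["d"])
    for l,c,bb,zl in(("handle",((20,120,110),(35,255,255)),b,(50,75)),("nose",((0,0,120),(180,60,255)),[int(v*s) for v in(490,350,590,415)],(50,80))):
        if n=="side" and l=="nose":continue
        P=W[mask(n,*c,bb)&(D[n]["d"]>0)];P=P[(P[:,2]>zl[0])&(P[:,2]<zl[1])];q=P[:,:2]-P[:,:2].mean(0);w,v=np.linalg.eigh(q.T@q)
        print(n,l,len(P),np.median(P,0).round(1),P.mean(0).round(1),np.degrees(np.arctan2(v[1,1],v[0,1])).round(1))
for k in range(2):
    p,d=shot("top");h=cv2.cvtColor(p,cv2.COLOR_RGB2HSV);W=world("top",d)
    b=(d>0)&(abs(W[...,0]-592)<40)&(abs(W[...,1]-247)<40)&(h[...,0]>=8)&(h[...,0]<=24)&(h[...,1]>100)&(W[...,2]>20);print(np.median(W[b],0).round(1),b.sum(),sense()["time"])
```

```text
top handle 201 [ 459.7 -273.9   60.5] [ 459.7 -274.1   60.5] 109.6
top nose 130 [ 433.5 -204.4   58.1] [ 433.5 -203.7   58.2] 109.7
side handle 66 [ 460.2 -271.8   61.1] [ 459.8 -272.7   60.6] 106.3
[593.8 245.2  30.5] 106 22.5
[593.8 245.8  30.3] 106 22.55
```

The drift is back within 1 mm and 0.1° of where it lay. The bushing is at rest in the middle of the red nest, and the arm is clear.

```bash
python3 -c "
from bench import hand_in
print(hand_in())"
```

```text
the job is handed in; nothing more can be done
None
```

I handed the job in at about 22.6 s: the bushing was pushed through and set in the middle-sized red nest because the tag was red, the drift is back in its cradle within about 1 mm, and nothing fell on the bench; the first try at gripping the bushing closed on nothing, because the fingertips stood about 30 mm higher than the arm reported, so I finished by camera height, and I did not re-measure the spray can, race and wrench at the end.

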